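# Load the parts cleaner

## Robot

A 6-joint arm with a two-finger parallel gripper is mounted at the origin on the work surface. World frame = base frame: x ahead of the robot, y to its left, z up, the work surface at z = 0. Lengths are in m, angles in rad, forces in N, time in s.
With the tool pointing down it reaches from about 0.25 to 0.775 m from the base axis. Payload 4 kg.
Tool frame: the origin (TCP) lies on the centre line of the jaws, within the pads' length; the fingertips stand robot.tips_ahead ahead of it and the grasp point (between the pads) lies 8 mm behind it (robot.tips_ahead is the distance from the TCP to the fingertips, in m); z points along the fingers, y is the line along which they close (so a half turn about z gives the same grasp; the last joint's range is limited). The gripper opens to 94 mm and grips with 3 to 60 N. Pads are 16 mm wide; open, the fingers measure 119 mm over their backs; the gripper's body (75 mm by 177 mm) begins 78 mm behind the grasp point.
Start: joints at [1.072, 0.087, 1.371, -0, 1.684, -0.103], TCP at [0.212, 0.507, 0.217] pointing down, gripper open.
Joint ranges: [-3.1, 3.1], [-0.76, 2.03], [0.27, 2.55], [-1.08, 4.22], [0.17, 2.65], [-2.57, 2.57]. Speed limits (rad/s): [2.79, 2.79, 3.14, 3.14, 3.14, 3.14].

## Interface

Orientations are given as [roll, pitch, yaw] about the fixed x, y, z axes, in that order (R = Rz(yaw) Ry(pitch) Rx(roll)).
In Python, from bench import robot, snapshot, close_job, spotter gives the robot as it stands. The module is installed in compiled form; this text tells all that it offers.
- The arm moves only by the tool servo_tool, never from a script. Its argument "commands" is one flat list of numbers, 7 for each row, row after row: the shift along the tool's x, y, z in m, then the turn, a rotation vector about the tool's x, y, z in degrees, then the finger opening in m, from 0 to 0.094. In form: [x, y, z, ax, ay, az, grip, x, y, z, ax, ay, az, grip, ...]. A call has 1 to 10 rows; each row is the pose to reach, as a shift and turn from the pose commanded when the call began, along the tool's axes at that moment; what a row does not reach only later rows make up. A row lasts 1/8 s, in which the tool goes at most 62.5 mm and 10.7 degrees, less where a joint would pass 70% of its speed; a pose out of reach is approached as far as the arm can. A call with a gripper value outside its range is refused whole. The fingers move at their own pace and stop on an object; the grip force is fixed at half the most. Time passes only in rows, so rows that repeat a pose let the fingers close. It gives the time, the measured TCP pose, the force, the opening and the grip force at its end, in the units of the state.
- robot.get_obs(): the state, without advancing time (a new reading comes with each control period).
- snapshot(name): name is "scene" or "top" or "wrist"; returns a dict with "img" (400x640x3 uint8, blue, green, red), "camera_matrix" (3x3 intrinsics, pixels), "extrinsics" (4x4, takes a point from camera to world coordinates); the wrist camera has in their place "hand_eye" (4x4, takes a point from camera to tool coordinates, whose origin is the TCP and whose axes are the flange's). Camera axes: x right, y down, z forward; pixel columns grow to the right and rows downward; lengths in m; the calibration is good to about 2 mm. A picture is of the moment at which its call begins: read the wrist's pose just before it. There is no depth.
- close_job(): hands the job in; it is judged then, once.
Trained networks look in a picture, given as the dict that the camera call returned (one of the last four; its "shot" number tells which), for a name from the list of things; names that differ only in an ending like _2 or _b are one class to them, and where a whole thing is asked for, a point or a joint stands for the part that bears it (a point fixed in the world has none). Each returns a list of dicts, best first, with "conf" (0 to 1); they miss things now and then, are a little off and sometimes report something else, mostly with a low value. They report only what shows in the picture. A call takes as long as a camera call.
- spotter.trace(name, picture): "region" (400x640 bool, what is visible of it) and "box" ([left, top, width, height] in pixels, round what is visible of it).
The state is a dict: "time": time; "joint_positions": joint angles; "qvel": joint speeds; "joint_torque": joint torques, N m; "tool_pos": TCP position; "ee_rot": TCP orientation; "wrist_force": force on the tool from outside, world axes, zero at the start; "wrist_torque": the same for the moment, N m; "width": finger opening in m; "finger_force": force on a finger pad.
Only numpy, scipy, OpenCV 4.12 (cv2) and the standard library are available. Lean on these libraries where they do the work, as an engineer would, in place of code of your own. Each camera call takes 0.05 s, during which the arm holds its last target. There are 200 camera calls.

## Task

Get this batch of clip brackets washed. First take the spanner that was left lying across the parts cleaner and lay it flat along the saddles of its raised rest; then put every clip bracket that stands on the bench into the cleaner's basin, set the lid on the basin's rim so that it is fully seated and level, and then press the start button all the way down once the lid is on and let it go. Leave the other things on the bench where they are.

Things in the scene. Friction and masses are not known exactly. Their poses are not given: they have to be found in the camera images.
- washer: fixed parts cleaner, a grey box 210 (x) x 263 (y) x 80 mm high with an open round steel basin 170 mm across, its flat floor 12 mm above the table, and a raised rim (radius 85 to 91 mm) whose top is 86 mm above the table. Origin: on the basin's axis, at table height; z up. The box spans y = -155 to +108 mm.
- start_top (a point): centre of the top of the start button: a 28 mm round grey spring push button on the cleaner's top deck, 126 mm to the -y side of the basin's axis; pushed straight down
- start (a joint): travel of the start button in m: 0 released, 0.006 fully down (5 N); it springs back
- spanner: bare steel double-ended spanner, 10 mm thick, flat, about 240 mm long; shaft 20 mm wide (y) and clear for 70 mm either side of the origin, heads 40 to 44 mm wide. Origin: middle of the shaft, underside; x along it; 250 g. It starts lying across the basin's rim.
- rest: fixed spanner rest: two aluminium posts on a dark base plate 150 x 60 mm; the posts stand 110 mm apart along x (each 12 mm thick), with nothing between them above 10 mm. Origin: centre of the base's underside, x along the row of posts.
- rest_seat (a point): middle between the two post tops, at the height of the flat saddles (80 mm above the table) where the spanner's shaft lies along the rest's x; lips 36 mm apart (in y) and 12 mm high flank each saddle
- lid: round steel lid of the cleaner, lying on the table at the start: plate 196 mm across, 6 mm thick, over a spigot 160 mm across and 10 mm high that drops into the basin with the plate on the rim. Black knob 30 mm across, from 16 to 50 mm above the origin. Origin: centre of the spigot's underside; z up through the knob; 300 g. Seated, the origin is 76 mm above the table.
- bracket0: clip bracket of bent bare steel (any bracket0-4 may be absent): inverted U 36 (x) x 26 (y) x 26 mm high, walls 3 mm, with an upright lug on its top, 20 (x) x 10 (y) mm, reaching 50 mm above the underside; origin: centre of the underside, z up through the lug; 80 g. All five are alike.
- bracket1: clip bracket of bent bare steel (any bracket0-4 may be absent): inverted U 36 (x) x 26 (y) x 26 mm high, walls 3 mm, with an upright lug on its top, 20 (x) x 10 (y) mm, reaching 50 mm above the underside; origin: centre of the underside, z up through the lug; 80 g. All five are alike.
- bracket2: clip bracket of bent bare steel (any bracket0-4 may be absent): inverted U 36 (x) x 26 (y) x 26 mm high, walls 3 mm, with an upright lug on its top, 20 (x) x 10 (y) mm, reaching 50 mm above the underside; origin: centre of the underside, z up through the lug; 80 g. All five are alike.
- bracket3: clip bracket of bent bare steel (any bracket0-4 may be absent): inverted U 36 (x) x 26 (y) x 26 mm high, walls 3 mm, with an upright lug on its top, 20 (x) x 10 (y) mm, reaching 50 mm above the underside; origin: centre of the underside, z up through the lug; 80 g. All five are alike.
- bracket4: clip bracket of bent bare steel (any bracket0-4 may be absent): inverted U 36 (x) x 26 (y) x 26 mm high, walls 3 mm, with an upright lug on its top, 20 (x) x 10 (y) mm, reaching 50 mm above the underside; origin: centre of the underside, z up through the lug; 80 g. All five are alike.
- tape: bystander, leave alone: roll of tape, 76 mm across, 24 mm high; origin: centre of the underside
- cutter: bystander, leave alone: orange cutter knife lying flat, 120 mm long; origin: centre of the underside
- collar: bystander, leave alone: loose steel ring, 42 mm across, 12 mm high; origin: centre of the underside
- jar: bystander, leave alone: jar with a black cap, 56 mm across, 75 mm high; origin: centre of the underside
- spray: bystander, leave alone: white bottle, 60 mm across, 110 mm high; origin: centre of the underside
- carton: bystander, leave alone: closed carton 90 x 130 x 60 mm; origin: centre of the underside
- cup: bystander, leave alone: black cup, 72 mm across, 80 mm high; origin: centre of the underside

How it is judged:
On the way, in this order (a step that is already met when the one before it is completed fails the run):
1. the spanner lies flat on its rest, let go (horizontal distance between spanner and rest_seat below 0.018 m and z of spanner in the frame of rest_seat between -0.005 and 0.015 m and angle between the x axis of spanner and the x axis of rest, either way round below 0.2 rad and angle between the z axis of spanner and the z axis of rest, either way round below 0.06 rad and contact force between spanner and the fingers below 0.1 N), for 0.2 s.
2. all brackets are in the basin, the spanner still on its rest (all of step 1 and horizontal distance between each of bracket0, bracket1, bracket2, bracket3, bracket4 and washer below 0.086 m and z of each of bracket0, bracket1, bracket2, bracket3, bracket4 in the frame of washer below 0.07 m and contact force between each of bracket0, bracket1, bracket2, bracket3, bracket4 and the fingers below 0.1 N), for 0.2 s.
3. the lid sits seated and level on the rim, let go, with the brackets inside (horizontal distance between lid and washer below 0.008 m and z of lid in the frame of washer between 0.073 and 0.0785 m and angle between lid's own z axis and vertical below 0.03 rad and horizontal distance between each of bracket0, bracket1, bracket2, bracket3, bracket4 and washer below 0.086 m and z of each of bracket0, bracket1, bracket2, bracket3, bracket4 in the frame of washer below 0.07 m and contact force between lid and the fingers below 0.1 N), for 0.2 s.
4. the start button is pressed down with the lid seated (value of joint start above 0.0045 m and horizontal distance between lid and washer below 0.008 m and z of lid in the frame of washer between 0.073 and 0.0785 m and angle between lid's own z axis and vertical below 0.03 rad), for 0.05 s.
At the end, for the whole second after the job is handed in: Spanner on its rest (middle within 18 mm, line within 0.2 rad, flat to 0.06 rad), every bracket in the basin, lid within 8 mm of the basin axis, seated within 2.5 mm and level to 0.03 rad; button was pressed past 4.5 mm with the lid on and is released; all at rest (all of step 1 and horizontal distance between each of bracket0, bracket1, bracket2, bracket3, bracket4 and washer below 0.086 m and z of each of bracket0, bracket1, bracket2, bracket3, bracket4 in the frame of washer below 0.07 m and horizontal distance between lid and washer below 0.008 m and z of lid in the frame of washer between 0.073 and 0.0785 m and angle between lid's own z axis and vertical below 0.03 rad and value of joint start below 0.002 m and linear speed of each of bracket0, bracket1, bracket2, bracket3, bracket4, lid, spanner below 0.02 m/s); the robot touches nothing.
It fails at once if a bystander is shifted by more than 5 cm (distance of any of tape, cutter, collar, jar, spray, carton, cup from where it was at the start of the episode above 0.05 m).
Of bracket0, bracket1, bracket2, bracket3, bracket4 only 3 to 5 are there at a start; the rules pass over those that are not, and their reading is None.
At some moment in a run one of bracket0, bracket1, bracket2, bracket3, bracket4, lid may be knocked a few centimetres aside while the robot is not near it.
Once in a run the grip may slacken for a moment while it holds something.
It also fails if it takes over 210 s, if anything falls off the work surface, if the arm or the gripper's body presses on something with over 40 N, if the wrist force passes 120 N, or if a joint passes its speed limit or range.

## Working session

There is one attempt and no reset: what is moved stays moved. The work goes in short steps, Python scripts to look and compute and a tool call to move; the robot and the scene stay as the last step left them, time stands still between calls to the robot, and variables do not carry over. Pictures are saved under pics/ and viewed, at most 14 in all, crops included, and the job is handed in when it is done.

Besides the shell and the picture viewer there is one more tool, called after ">>>" in YAML: its name, and indented under it one key for each argument. servo_tool: Moves the arm, as the interface text tells. Its arguments: {"type":"object","properties":{"commands":{"type":"array","items":{"type":"number"}}},"required":["commands"]}

```bash
mkdir -p pics
cat > h.py <<'E'
import numpy as np, cv2
from bench import robot, snapshot, spotter
from scipy.spatial.transform import Rotation as R
def cam(s, obs=None):
    K=np.array(s["camera_matrix"])
    if "extrinsics" in s: T=np.array(s["extrinsics"])
    else:
        B=np.eye(4);B[:3,:3]=R.from_euler('xyz',obs["ee_rot"]).as_matrix();B[:3,3]=obs["tool_pos"]
        T=B@np.array(s["hand_eye"])
    return K,T
def ray(K,T,u,v,z):
    d=T[:3,:3]@np.linalg.solve(K,[u,v,1.]);o=T[:3,3]
    return o+d*(z-o[2])/d[2]
def proj(K,T,p):
    c=T[:3,:3].T@(np.array(p)-T[:3,3]);q=K@c;return q[:2]/q[2]
def save(s,n):
    cv2.imwrite(f"pics/{n}.png",s["img"])
E
python3 - <<'E'
from h import *
o=robot.get_obs();print(o,robot.tips_ahead)
for n in ["scene","top"]:
    s=snapshot(n);save(s,n+"0");K,T=cam(s);print(n,T.round(3).tolist(),K.tolist())
    for t in ["washer","spanner","rest","lid","bracket0","start_top","tape","cutter","collar","jar","spray","carton","cup"]:
        for d in spotter.trace(t,s)[:7]:
            ys,xs=np.nonzero(d["region"])
            if d["conf"]>.25: print(t,round(d["conf"],2),d["box"],ray(K,T,xs.mean(),ys.mean(),0)[:2].round(3))
E
```

```text
{'time': 0.0, 'joint_positions': array([ 1.07192014e+00,  8.79452811e-02,  1.37220265e+00, -4.51908559e-05,
        1.68358608e+00, -1.03116234e-01]), 'qvel': array([ 4.42949142e-04,  6.79863327e-04,  3.32476800e-04, -1.32425212e-03,
       -4.71709020e-05, -3.39410204e-04]), 'joint_torque': array([-9.32787625e-04, -3.40188611e+01, -3.02422714e+01,  7.17436709e-02,
        3.31708894e-02, -1.76580261e-04]), 'tool_pos': array([0.21181331, 0.50702896, 0.21533563]), 'ee_rot': array([-3.13945805e+00, -1.75741335e-04,  2.74582748e+00]), 'wrist_force': array([-1.01930653, -0.3078335 ,  0.62081111]), 'wrist_torque': array([ 0.02075792, -0.02355282, -0.01795395]), 'finger_force': 0.0, 'width': 0.09412296947227947} 0.011
scene [[-0.465, 0.654, -0.597, 1.383], [0.885, 0.354, -0.302, 0.388], [0.014, -0.668, -0.744, 1.098], [0.0, 0.0, 0.0, 1.0]] [[489.3495634687801, 0.0, 318.62211893784706], [0.0, 489.3495634687801, 196.47113258137364], [0.0, 0.0, 1.0]]
washer 0.59 [313.1, 180.5, 122.5, 107.0] [0.551 0.137]
spanner 0.58 [347.5, 193.9, 59.2, 65.4] [0.524 0.144]
rest 0.95 [456.1, 214.6, 42.8, 67.6
[... 1466 characters left out ...]
62 -0.194]
start_top 0.56 [297.7, 194.9, 12.1, 10.2] [0.585 0.05 ]
start_top 0.26 [153.1, 208.4, 31.9, 53.5] [0.485 0.425]
tape 0.63 [241.5, 154.7, 31.2, 85.8] [0.594 0.182]
cutter 0.69 [265.6, 249.7, 10.5, 45.5] [0.373 0.139]
cutter 0.28 [241.5, 155.5, 34.3, 87.7] [0.589 0.183]
collar 0.57 [370.9, 203.6, 9.5, 12.1] [ 0.559 -0.168]
jar 0.91 [476.4, 197.9, 29.1, 20.6] [ 0.545 -0.497]
jar 0.52 [326.4, 115.1, 44.7, 38.6] [ 0.784 -0.089]
spray 0.71 [268.7, 120.7, 20.9, 24.3] [0.782 0.121]
carton 0.76 [324.4, 115.2, 49.2, 36.9] [ 0.783 -0.088]
carton 0.53 [447.8, 228.8, 18.0, 14.2] [ 0.467 -0.397]
cup 0.88 [485.1, 237.9, 32.6, 29.6] [ 0.423 -0.527]
cup 0.66 [297.3, 194.8, 10.9, 7.5] [0.585 0.05 ]
```

Run:
```python
import cv2
a=cv2.imread('pics/top0.png')[90:290,130:530];cv2.imwrite('pics/t1.png',cv2.resize(a,(800,400),interpolation=3))
a=cv2.imread('pics/scene0.png')[90:320,160:520];cv2.imwrite('pics/s1.png',cv2.resize(a,(792,506),interpolation=3))
```

```text
(no output)
```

View pics/t1.png

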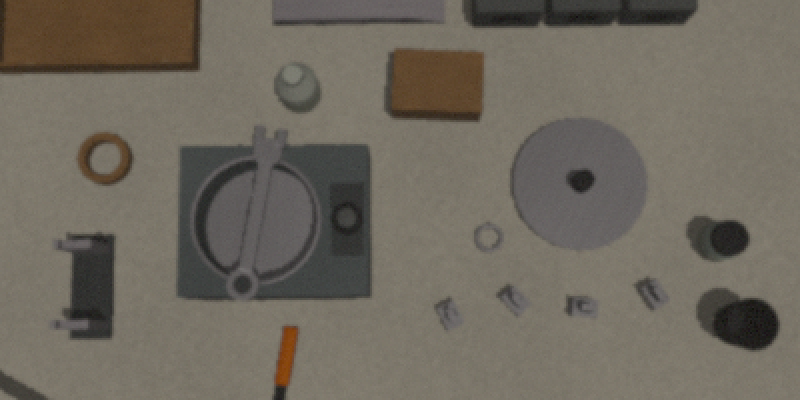

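View pics/s1.png

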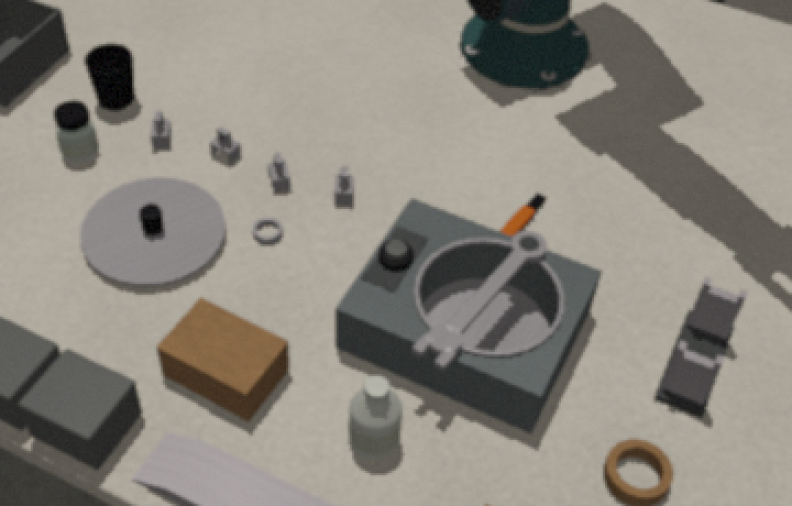

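Run:
```python
from h import *
s=snapshot("top");K,T=cam(s)
f=lambda u,v,z:print(u,v,ray(K,T,130+u/2,90+v/2,z).round(4))
print("rim");f(256,220,.086);f(192,220,.086);f(321,220,.086)
print("span");f(242,284,.096);f(269,140,.096);f(256,212,.096)
print("rest");f(75,243,.086);f(70,323,.086);f(92,286,.01)
print("btn");f(346,217,.088)
print("lid");f(581,180,.05);f(579,184,.016)
print("br");[f(*p,.03) for p in [(448,313),(513,298),(582,306),(652,292)]]
o=robot.get_obs();w=snapshot("wrist");save(w,"w0");print(np.array(w["hand_eye"]).round(4).tolist(),w["camera_matrix"])
```

```text
rim
256 220 [0.5717 0.1666 0.086 ]
192 220 [0.5728 0.2548 0.086 ]
321 220 [0.5705 0.0772 0.086 ]
span
242 284 [0.4834 0.1831 0.096 ]
269 140 [0.6814 0.1479 0.096 ]
256 212 [0.5814 0.165  0.096 ]
rest
75 243 [0.5431 0.4153 0.086 ]
70 323 [0.4341 0.4184 0.086 ]
92 286 [0.4882 0.4165 0.01  ]
btn
346 217 [0.5739 0.0427 0.088 ]
lid
581 180 [ 0.6273 -0.2883  0.05  ]
579 184 [ 0.6271 -0.2918  0.016 ]
br
448 313 [ 0.4426 -0.0972  0.03  ]
513 298 [ 0.4626 -0.1896  0.03  ]
582 306 [ 0.4501 -0.2867  0.03  ]
652 292 [ 0.4686 -0.3864  0.03  ]
[[-0.0006, -0.9656, -0.2602, 0.0764], [1.0, -0.0004, -0.0006, -0.0007], [0.0005, -0.2602, 0.9656, -0.1675], [0.0, 0.0, 0.0, 1.0]] [[335.69962894   0.         322.12760458]
 [  0.         335.69962894 196.04011114]
 [  0.           0.           1.        ]]
```

```bash
cat >> h.py <<'E'
def delta(pos,yaw=None,o=None):
    o=o or robot.get_obs();Rc=R.from_euler('xyz',o["ee_rot"])
    if yaw is None: yaw=o["ee_rot"][2]
    yaw=o["ee_rot"][2]+(yaw-o["ee_rot"][2]+np.pi/2)%np.pi-np.pi/2
    q6=np.arctan2(pos[1],pos[0])+np.pi/2-yaw; q6=(q6+np.pi)%(2*np.pi)-np.pi
    t=Rc.inv().apply(np.array(pos)-o["tool_pos"]);r=(Rc.inv()*R.from_euler('xyz',[np.pi,0,yaw])).as_rotvec(degrees=True)
    print("shift",t.round(4),"rot",r.round(2),"rows",max(np.linalg.norm(t)/.0625,np.linalg.norm(r)/10.7).round(1),"yaw",round(yaw,3),"q6",round(q6,2),"w",round(o["width"],4),"t",o["time"])
E
python3 -c "
from h import *
delta([.58,.165,.26],2.966)"
```

```text
shift [-0.4715 -0.1742 -0.0435] rot [  0.     0.   -12.62] rows 8.1 yaw 2.966 q6 -1.12 w 0.0939 t 1.5
```

>>> servo_tool:
  commands: [-0.4715, -0.174, -0.0435, 0, 0, -12.6, 0.06, -0.4715, -0.174, -0.0435, 0, 0, -12.6, 0.06, -0.4715, -0.174, -0.0435, 0, 0, -12.6, 0.06, -0.4715, -0.174, -0.0435, 0, 0, -12.6, 0.06, -0.4715, -0.174, -0.0435, 0, 0, -12.6, 0.06, -0.4715, -0.174, -0.0435, 0, 0, -12.6, 0.06, -0.4715, -0.174, -0.0435, 0, 0, -12.6, 0.06, -0.4715, -0.174, -0.0435, 0, 0, -12.6, 0.06, -0.4715, -0.174, -0.0435, 0, 0, -12.6, 0.06, -0.4715, -0.174, -0.0435, 0, 0, -12.6, 0.06]

```text
time: 2.75
tool_pos: [0.58, 0.165, 0.2596]
ee_rot: [3.141, -0.001, 2.965]
wrist_force: [1.0, 0.8, -0.2]
width: 0.0604
finger_force: 0.0
```

Run:
```python
from h import *
o=robot.get_obs();s=snapshot("wrist");save(s,"w1");K,T=cam(s,o);print(o["time"],o["tool_pos"],o["ee_rot"])
for t,z in [("spanner",.096),("start_top",.088),("washer",.086)]:
    for d in spotter.trace(t,s)[:3]:
        ys,xs=np.nonzero(d["region"]);P=np.array([ray(K,T,u,v,z) for u,v in zip(xs[::7],ys[::7])])[:,:2]
        m=P.mean(0);V=np.linalg.svd(P-m,full_matrices=False)[2][0];print(t,round(d["conf"],2),d["box"],m.round(4),np.arctan2(V[1],V[0]),((P-m)@V).min(),((P-m)@V).max())
```

```text
2.75 [0.58004583 0.16498476 0.25958973] [ 3.14123790e+00 -1.14253273e-03  2.96462244e+00]
spanner 0.76 [304.8, 55.4, 44.3, 237.2] [0.5682 0.1692] -0.17522644620240624 -0.10833681471921551 0.13233251572476998
start_top 0.93 [188.4, 185.8, 32.9, 23.9] [0.5734 0.0407] -1.2728795386400815 -0.01557511892421729 0.01562858595601408
washer 0.9 [155.3, 46.3, 281.4, 238.7] [0.5585 0.1483] -1.6657303692512548 -0.13537907408128277 0.13625505339117105
washer 0.5 [494.3, 0.4, 109.8, 122.6] [0.5007 0.3788] 0.3480010644018107 -0.06686058111382678 0.06747249851224953
```

View pics/w1.png

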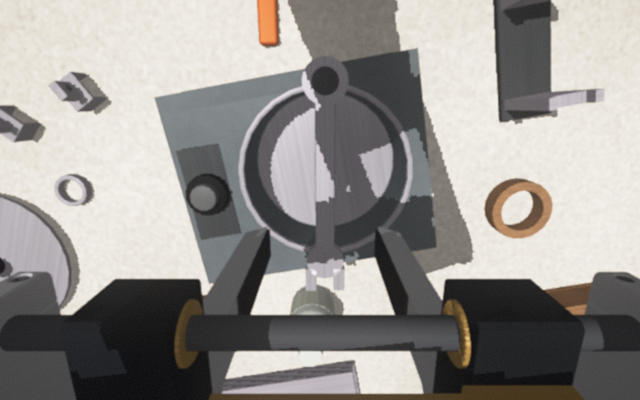

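```bash
python3 -c "
from h import *
delta([.58,.167,.083],2.966)"
```

```text
shift [-0.0009  0.0004  0.1773] rot [0.03 0.   0.12] rows 2.8 yaw 2.966 q6 -1.11 w 0.0597 t 2.95
```

>>> servo_tool:
  commands: [-0.001, 0.0005, 0.06, 0, 0, 0, 0.06, -0.001, 0.0005, 0.12, 0, 0, 0, 0.06, -0.001, 0.0005, 0.16, 0, 0, 0, 0.06, -0.001, 0.0005, 0.177, 0, 0, 0, 0.06, -0.001, 0.0005, 0.177, 0, 0, 0, 0.06, -0.001, 0.0005, 0.177, 0, 0, 0, 0.01, -0.001, 0.0005, 0.177, 0, 0, 0, 0.01, -0.001, 0.0005, 0.177, 0, 0, 0, 0.01, -0.001, 0.0005, 0.177, 0, 0, 0, 0.01, -0.001, 0.0005, 0.177, 0, 0, 0, 0.01]

```text
time: 4.2
tool_pos: [0.5815, 0.1659, 0.0835]
ee_rot: [3.14, 0.001, 2.966]
wrist_force: [0.0, 1.1, 1.8]
width: 0.0196
finger_force: 30.0
```

```bash
python3 -c "
from h import *
delta([.49,.40,.24],3.11)"
```

```text
shift [ 0.1309  0.2147 -0.1563] rot [ 0.07  0.06 -8.27] rows 4.7 yaw 3.11 q6 -0.85 w 0.0196 t 4.2
```

>>> servo_tool:
  commands: [0, 0, -0.05, 0, 0, 0, 0.01, 0, 0, -0.1, 0, 0, 0, 0.01, 0, 0, -0.15, 0, 0, 0, 0.01, 0.04, 0.05, -0.165, 0, 0, -4, 0.01, 0.08, 0.1, -0.165, 0, 0, -8.3, 0.01, 0.119, 0.146, -0.165, 0, 0, -8.3, 0.01, 0.119, 0.146, -0.165, 0, 0, -8.3, 0.01, 0.119, 0.146, -0.165, 0, 0, -8.3, 0.01]

```text
time: 5.2
tool_pos: [0.4892, 0.3298, 0.247]
ee_rot: [-3.14, -0.001, 3.111]
wrist_force: [0.5, -0.9, -2.5]
width: 0.0199
finger_force: 30.0
```

Run:
```python
from h import *
o=robot.get_obs();s=snapshot("wrist");save(s,"w2");K,T=cam(s,o);print(o["tool_pos"],o["ee_rot"],o["width"])
for d in spotter.trace("rest",s)[:3]:
    ys,xs=np.nonzero(d["region"]);print(d["conf"],d["box"])
for p in [(.489,.417,.0),(.544,.4165,.08),(.434,.4175,.08)]: print(proj(K,T,p).round(0))
cv2.imwrite("pics/w2.png",cv2.resize(s["img"][:300,250:],(780,600),interpolation=3))
```

```text
[0.4891785  0.32981135 0.24701157] [-3.13988005e+00 -1.09522319e-03  3.11133881e+00] 0.019870830485566426
0.88 [369.8, 102.3, 77.1, 138.8]
[393. 167.]
[406. 231.]
[411. 126.]
```

View pics/w2.png

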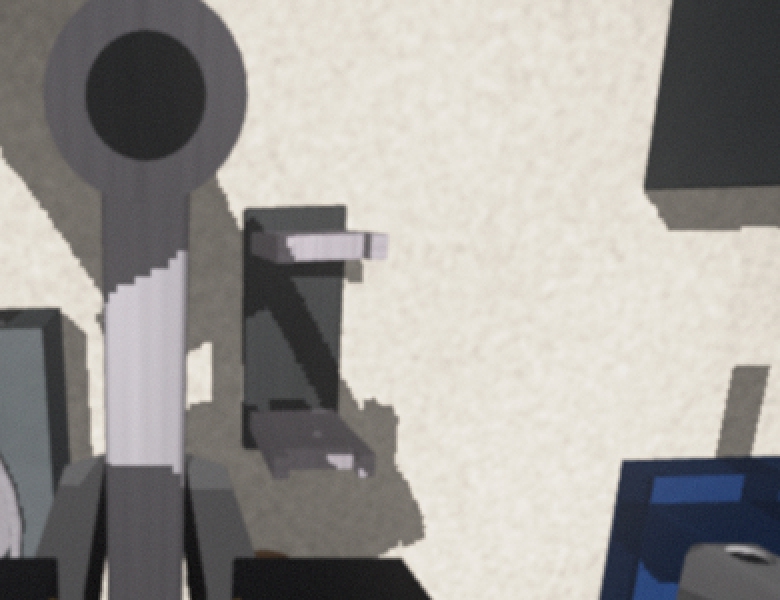

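Run:
```python
from h import *
o=robot.get_obs();s=snapshot("wrist");K,T=cam(s,o)
f=lambda u,v,z:ray(K,T,250+u/2,v/2,z)
a,b,c=f(244,209,.01),f(345,206,.01),f(243,447,.01);print(a,b,c,np.linalg.norm(a-b),np.linalg.norm(a-c),(b+c)/2,np.arctan2(*(a-c)[1::-1]))
for p in [(290,248),(365,248),(371,246),(387,246)]: print(p,f(*p,.08),f(*p,.092))
c=(b+c)/2
for y in (-.018,.018):
  for x in (-.055,.055):print(((proj(K,T,[c[0]+x,c[1]+y,.08])-[250,0])*2).round(0),((proj(K,T,[c[0]+x,c[1]+y,.092])-[250,0])*2).round(0))
```

```text
[0.41393539 0.38856215 0.01      ] [0.41420203 0.44718626 0.01      ] [0.56058879 0.38869789 0.01      ] 0.05862470813351895 0.14665346904123186 [0.48739541 0.41794207 0.01      ] -3.140667100062061
(290, 248) [0.43300369 0.40115253 0.08      ] [0.43230799 0.39863979 0.092     ]
(365, 248) [0.43421729 0.43773177 0.08      ] [0.4334781  0.43390827 0.092     ]
(371, 246) [0.4333571  0.44060583 0.08      ] [0.43264874 0.43667935 0.092     ]
(387, 246) [0.43361579 0.44840204 0.08      ] [0.43289815 0.44419619 0.092     ]
[288. 247.] [293. 248.]
[283. 459.] [288. 467.]
[362. 244.] [369. 246.]
[351. 457.] [358. 465.]
```

```bash
python3 -c "
from h import *
delta([.4895,.418,.078],3.14)"
```

```text
shift [0.0036 0.0894 0.1694] rot [-0.05 -0.03 -1.81] rows 3.1 yaw 3.14 q6 -0.86 w 0.0198 t 5.35
```

>>> servo_tool:
  commands: [0.0036, 0.05, 0.04, 0, 0, -1.8, 0.01, 0.0036, 0.0894, 0.08, 0, 0, -1.8, 0.01, 0.0036, 0.0894, 0.12, 0, 0, -1.8, 0.01, 0.0036, 0.0894, 0.14, 0, 0, -1.8, 0.01, 0.0036, 0.0894, 0.155, 0, 0, -1.8, 0.01, 0.0036, 0.0894, 0.165, 0, 0, -1.8, 0.01, 0.0036, 0.0894, 0.169, 0, 0, -1.8, 0.01, 0.0036, 0.0894, 0.169, 0, 0, -1.8, 0.01, 0.0036, 0.0894, 0.169, 0, 0, -1.8, 0.01]

```text
time: 6.48
tool_pos: [0.4892, 0.4199, 0.0802]
ee_rot: [3.14, 0.002, -3.141]
wrist_force: [-0.2, 0.2, -3.0]
width: 0.0197
finger_force: 30.0
```

>>> servo_tool:
  commands: [0, -0.001, 0.002, 0, 0, 0, 0.01, 0, -0.001, 0.0025, 0, 0, 0, 0.01, 0, -0.001, 0.0025, 0, 0, 0, 0.02, 0, -0.001, 0.0025, 0, 0, 0, 0.05, 0, -0.001, 0.0025, 0, 0, 0, 0.05, 0, -0.001, 0.0025, 0, 0, 0, 0.05, 0, -0.001, -0.05, 0, 0, 0, 0.05, 0, -0.001, -0.1, 0, 0, 0, 0.05, 0, -0.001, -0.15, 0, 0, 0, 0.05, 0, -0.001, -0.15, 0, 0, 0, 0.05]

```text
time: 7.72
tool_pos: [0.4905, 0.4199, 0.2357]
ee_rot: [3.135, 0.01, -3.141]
wrist_force: [-0.1, -0.2, 1.2]
width: 0.0502
finger_force: 0.0
```

Run:
```python
from h import *
o=robot.get_obs();s=snapshot("wrist");K,T=cam(s,o);print(o["tool_pos"],o["ee_rot"])
cv2.imwrite("pics/w3.png",s["img"][:300,170:470])
for d in spotter.trace("spanner",s)[:2]:
    ys,xs=np.nonzero(d["region"]);P=np.array([ray(K,T,u,v,.09) for u,v in zip(xs[::7],ys[::7])])[:,:2]
    m=P.mean(0);V=np.linalg.svd(P-m,full_matrices=False)[2][0];print(round(d["conf"],2),d["box"],m.round(4),np.arctan2(V[1],V[0]),((P-m)@V).min(),((P-m)@V).max())
delta([.43,-.24,.30],1.57)
delta([.43,-.24,.30],3.14)
```

```text
[0.49054853 0.41991653 0.23572671] [ 3.13466261  0.00961592 -3.14117611]
0.72 [299.8, 47.9, 47.5, 248.6] [0.4752 0.4186] -0.008867460501053862 -0.10777201590113714 0.1340190071864804
shift [ 0.059  -0.6585 -0.0712] rot [-1.000e-02  6.000e-02 -8.993e+01] rows 10.6 yaw -1.572 q6 2.63 w 0.0497 t 7.825
shift [ 0.059  -0.6585 -0.0712] rot [0.04 0.04 0.11] rows 10.6 yaw -3.143 q6 -2.08 w 0.0497 t 7.825
```

View pics/w3.png

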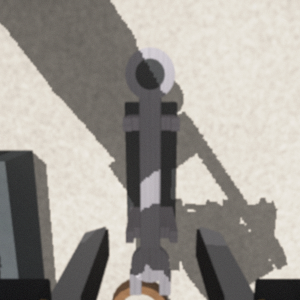

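>>> servo_tool:
  commands: [0.06, -0.05, -0.06, 0, 0, 9, 0.05, 0.06, -0.11, -0.065, 0, 0, 18, 0.05, 0.06, -0.17, -0.065, 0, 0, 27, 0.05, 0.06, -0.23, -0.065, 0, 0, 36, 0.05, 0.06, -0.29, -0.065, 0, 0, 45, 0.05, 0.06, -0.35, -0.065, 0, 0, 54, 0.05, 0.06, -0.41, -0.065, 0, 0, 63, 0.05, 0.06, -0.47, -0.065, 0, 0, 72, 0.05, 0.06, -0.53, -0.065, 0, 0, 81, 0.05, 0.06, -0.59, -0.065, 0, 0, 90, 0.05]

```text
time: 9.07
tool_pos: [0.4278, -0.1716, 0.2913]
ee_rot: [-3.138, -0.002, 1.566]
wrist_force: [2.3, 0.0, -0.1]
width: 0.0498
finger_force: 0.0
```

```bash
python3 -c "
from h import *
delta([.44,-.37,.30],1.571)"
```

```text
shift [-0.1984  0.0131 -0.0092] rot [-0.2  -0.14 -0.29] rows 3.2 yaw 1.571 q6 -0.7 w 0.0498 t 9.075
```

>>> servo_tool:
  commands: [-0.06, 0.013, -0.009, 0, 0, 0, 0.05, -0.12, 0.013, -0.009, 0, 0, 0, 0.05, -0.17, 0.013, -0.009, 0, 0, 0, 0.05, -0.195, 0.013, -0.009, 0, 0, 0, 0.05, -0.195, 0.013, -0.009, 0, 0, 0, 0.05, -0.195, 0.013, -0.009, 0, 0, 0, 0.05]

```text
time: 9.82
tool_pos: [0.4418, -0.3639, 0.3014]
ee_rot: [-3.14, -0.003, 1.572]
wrist_force: [0.5, 0.2, -0.4]
width: 0.0504
finger_force: 0.0
```

```bash
cat >> h.py <<'E'
def brk(s,K,T,conf=.3):
    for d in spotter.trace("bracket0",s):
        if d["conf"]<conf: continue
        ys,xs=np.nonzero(d["region"]);print(round(d["conf"],2),d["box"],ray(K,T,xs.mean(),ys.mean(),.025)[:2].round(4))
E
python3 - <<'E'
from h import *
o=robot.get_obs();s=snapshot("wrist");K,T=cam(s,o);print(o["tool_pos"],o["ee_rot"])
brk(s,K,T);save(s,"w4")
cv2.imwrite("pics/w4c.png",cv2.resize(s["img"][0:300,180:580],(800,600),interpolation=3))
E
```

```text
[ 0.44179908 -0.36387217  0.30143401] [-3.13977457e+00 -2.66727529e-03  1.57171635e+00]
0.89 [324.0, 170.2, 33.7, 25.5] [ 0.4658 -0.3907]
0.85 [317.3, 5.1, 43.6, 42.4] [ 0.4585 -0.1948]
0.81 [316.3, 92.4, 23.9, 29.3] [ 0.4481 -0.2905]
```

View pics/w4c.png

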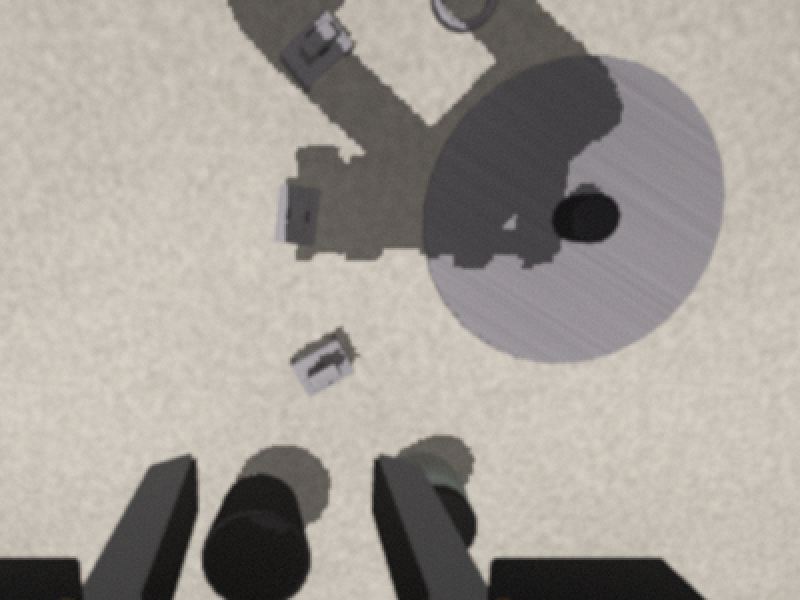

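```bash
cat >> h.py <<'E'
from scipy.optimize import minimize
def box(hx,hy,z0,z1): return np.array([[a*hx,b*hy,z] for a in(-1,1) for b in(-1,1) for z in(z0,z1)])
def render(K,T,p,S=4,z=0):
    m=np.zeros((400*S//1,640*S//1),np.uint8);c,s_=np.cos(p[2]),np.sin(p[2])
    for B in (box(.018,.013,0,.026),box(.010,.005,.026,.05)):
        W=np.c_[c*B[:,0]-s_*B[:,1]+p[0],s_*B[:,0]+c*B[:,1]+p[1],B[:,2]+z]
        q=np.array([proj(K,T,w) for w in W]);cv2.fillConvexPoly(m,cv2.convexHull(((q+.5)*S).round().astype(np.int32)),1)
    return m
def fit(s,K,T,conf=.4,z=0):
    out=[]
    for d in spotter.trace("bracket0",s):
        if d["conf"]<conf: continue
        ys,xs=np.nonzero(d["region"]);x0=ray(K,T,xs.mean(),ys.mean(),.02+z)[:2]
        M=cv2.resize(d["region"].astype(np.uint8),None,fx=4,fy=4,interpolation=0)
        f=lambda p:1-(lambda m:(m&M).sum()/(m|M).sum())(render(K,T,p,z=z))
        best=min((minimize(f,[*x0,a],method='Nelder-Mead',options=dict(initial_simplex=[[*x0,a],[x0[0]+.006,x0[1],a],[x0[0],x0[1]+.006,a],[*x0,a+.3]],maxfev=70)) for a in np.arange(0,np.pi,np.pi/6)),key=lambda r:r.fun)
        print(round(d["conf"],2),d["box"],best.x.round(4),"yaw%pi",round(best.x[2]%np.pi,3),"IoU",round(1-best.fun,3));out.append(best.x)
    return out
E
python3 - <<'E'
from h import *
o=robot.get_obs();s=snapshot("wrist");K,T=cam(s,o)
for p in fit(s,K,T): delta([p[0],p[1],.10],p[2],o)
E
```

```text
0.93 [319.4, 5.4, 39.7, 42.7] [ 0.4587 -0.1938  0.7383] yaw%pi 0.738 IoU 0.921
0.69 [318.4, 92.9, 19.2, 29.3] [ 0.4475 -0.2909  1.4207] yaw%pi 1.421 IoU 0.895
0.68 [324.0, 173.1, 30.9, 25.7] [ 0.4669 -0.3932  0.504 ] yaw%pi 0.504 IoU 0.833
shift [0.1696 0.0169 0.2028] rot [-3.000e-02 -4.000e-02  4.781e+01] rows 4.5 yaw 0.738 q6 0.43 w 0.0503 t 9.925
shift [0.0725 0.0056 0.2028] rot [-0.02 -0.05  8.71] rows 3.4 yaw 1.421 q6 -0.43 w 0.0503 t 9.925
shift [-0.0298  0.0248  0.2027] rot [-4.000e-02 -3.000e-02  6.123e+01] rows 5.7 yaw 0.504 q6 0.37 w 0.0503 t 9.925
```

>>> servo_tool:
  commands: [-0.03, 0.025, 0.05, 0, 0, 10.3, 0.05, -0.03, 0.025, 0.1, 0, 0, 20.5, 0.05, -0.03, 0.025, 0.15, 0, 0, 30.7, 0.05, -0.03, 0.025, 0.18, 0, 0, 41, 0.05, -0.03, 0.025, 0.2, 0, 0, 51, 0.05, -0.03, 0.025, 0.2, 0, 0, 61.2, 0.05, -0.03, 0.025, 0.2, 0, 0, 61.2, 0.05, -0.03, 0.025, 0.2, 0, 0, 61.2, 0.05]

```text
time: 11.02
tool_pos: [0.4674, -0.3947, 0.1038]
ee_rot: [3.14, -0.0, 0.506]
wrist_force: [0.7, 1.3, 0.6]
width: 0.0498
finger_force: 0.0
```

Run:
```python
from h import *
o=robot.get_obs();s=snapshot("wrist");K,T=cam(s,o);print(o["tool_pos"],o["ee_rot"])
fit(s,K,T); delta([.467,-.393,.042],.504,o)
```

```text
[ 0.46740374 -0.39473223  0.10376686] [ 3.14033070e+00 -4.64070201e-04  5.06194175e-01]
0.77 [157.6, 133.1, 65.4, 60.0] [ 0.4481 -0.2907  1.4664] yaw%pi 1.466 IoU 0.852
0.65 [24.9, 53.1, 88.9, 60.8] [ 0.4591 -0.1939  0.7137] yaw%pi 0.714 IoU 0.782
0.62 [297.7, 177.7, 37.4, 51.9] [ 0.4657 -0.3912  0.5206] yaw%pi 0.521 IoU 0.967
shift [ 0.0005 -0.0018  0.0618] rot [ 0.07 -0.03  0.13] rows 1.0 yaw 0.504 q6 0.37 w 0.0498 t 11.025
```

>>> servo_tool:
  commands: [0, -0.004, 0.035, 0, 0, 0, 0.05, 0, -0.004, 0.062, 0, 0, 0, 0.05, 0, -0.004, 0.062, 0, 0, 0, 0.05, 0, -0.004, 0.062, 0, 0, 0, 0, 0, -0.004, 0.062, 0, 0, 0, 0, 0, -0.004, 0.062, 0, 0, 0, 0, 0, -0.004, 0.062, 0, 0, 0, 0, 0, -0.004, 0.01, 0, 0, 0, 0, 0, -0.004, -0.05, 0, 0, 0, 0, 0, -0.004, -0.1, 0, 0, 0, 0]

```text
time: 12.38
tool_pos: [0.4651, -0.3915, 0.2054]
ee_rot: [3.14, -0.001, 0.503]
wrist_force: [1.1, 0.2, -1.0]
width: 0.0097
finger_force: 30.0
```

Run:
```python
from h import *
delta([.545,.135,.2],0.0)
```

```text
shift [ 0.3238 -0.4227  0.005 ] rot [ 0.07 -0.05 28.83] rows 8.5 yaw 0.0 q6 1.81 w 0.0097 t 12.375
```

Run:
```python
from h import *
delta([.604,.195,.17],1.571)
```

```text
shift [ 0.4044 -0.4469  0.035 ] rot [ 9.000e-02  2.000e-02 -6.119e+01] rows 9.7 yaw 1.571 q6 0.31 w 0.0097 t 12.375
```

>>> servo_tool:
  commands: [0.04, -0.045, -0.01, 0, 0, -6, 0, 0.08, -0.09, -0.01, 0, 0, -12, 0, 0.12, -0.134, -0.01, 0, 0, -18.5, 0, 0.16, -0.179, 0, 0, 0, -25, 0, 0.2, -0.223, 0, 0, 0, -31, 0, 0.24, -0.268, 0, 0, 0, -37, 0, 0.284, -0.313, 0, 0, 0, -43, 0, 0.324, -0.358, 0.01, 0, 0, -49, 0, 0.364, -0.402, 0.02, 0, 0, -55, 0, 0.404, -0.447, 0.03, 0, 0, -61.2, 0]

```text
time: 13.62
tool_pos: [0.6036, 0.1969, 0.1726]
ee_rot: [3.141, 0.0, 1.575]
wrist_force: [0.1, -0.2, -0.4]
width: 0.0096
finger_force: 3.0
```

Run:
```python
from h import *
o=robot.get_obs();s=snapshot("wrist");K,T=cam(s,o);print(o["tool_pos"],o["width"])
cv2.imwrite("pics/w5.png",s["img"]);delta([.604,.195,.056],1.571)
q=[[proj(K,T,[.572+r*np.cos(a),.167+r*np.sin(a),.086]) for a in np.linspace(0,2*np.pi,60)] for r in (.085,.091)]
for c in q: cv2.polylines(s["img"],[np.array(c).astype(np.int32)],True,(0,0,255),1)
save(s,"w5o")
```

```text
[0.60363778 0.19686488 0.17264655] 0.009637084440930054
shift [-0.0106  0.0011  0.1138] rot [-0.15 -0.37  0.76] rows 1.8 yaw 1.571 q6 0.31 w 0.01 t 13.675
```

View pics/w5o.png

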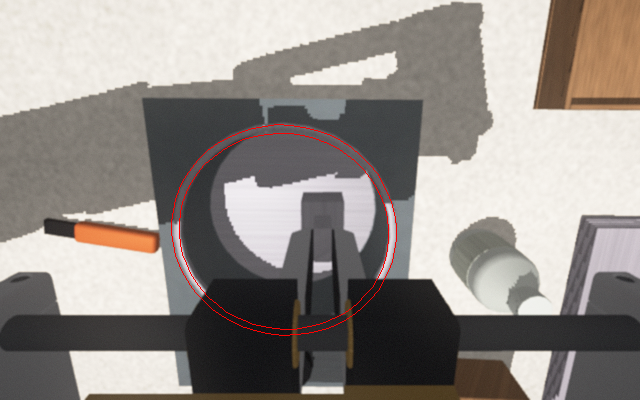

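>>> servo_tool:
  commands: [0, 0, 0, 0, 0, 0, 0, 0, 0, 0, 0, 0, 0, 0, 0, 0, 0, 0, 0, 0, 0]

```text
time: 14.05
tool_pos: [0.6038, 0.1934, 0.1738]
ee_rot: [3.14, 0.0, 1.569]
wrist_force: [0.1, -0.6, 0.1]
width: 0.0093
finger_force: 30.0
```

Run:
```python
from h import *
delta([.604,.195,.056],1.571)
o=robot.get_obs();s=snapshot("wrist");K,T=cam(s,o);print(o["tool_pos"],o["finger_force"])
cv2.imwrite("pics/w6.png",s["img"]);
for zz in (.12,.125,.13,.135): print(zz); fit(s,K,T,.3,z=zz)
```

```text
shift [1.600e-03 1.000e-04 1.178e-01] rot [ 0.06  0.   -0.13] rows 1.9 yaw 1.571 q6 0.31 w 0.0093 t 14.05
[0.60375345 0.1934121  0.17377691] 29.999751448631287
0.12
0.9 [300.9, 184.7, 43.1, 77.3] [0.6031 0.1997 1.5689] yaw%pi 1.569 IoU 0.779
0.125
0.9 [300.9, 184.7, 43.1, 77.3] [0.603  0.2009 1.5732] yaw%pi 1.573 IoU 0.782
0.13
0.9 [300.9, 184.7, 43.1, 77.3] [0.6032 0.202  1.5662] yaw%pi 1.566 IoU 0.768
0.135
0.9 [300.9, 184.7, 43.1, 77.3] [0.6034 0.2032 1.5714] yaw%pi 1.571 IoU 0.75
```

>>> servo_tool:
  commands: [0.001, 0, 0.05, 0, 0, 0, 0, 0.001, 0, 0.08, 0, 0, 0, 0, 0.001, 0, 0.1, 0, 0, 0, 0, 0.001, 0, 0.108, 0, 0, 0, 0, 0.001, 0, 0.108, 0, 0, 0, 0, 0.001, 0, 0.108, 0, 0, 0, 0]

```text
time: 15.05
tool_pos: [0.6046, 0.1963, 0.0668]
ee_rot: [3.139, -0.001, 1.571]
wrist_force: [-0.4, -0.3, -0.7]
width: 0.0098
finger_force: 30.0
```

>>> servo_tool:
  commands: [0, 0, 0.004, 0, 0, 0, 0, 0, 0, 0.006, 0, 0, 0, 0, 0, 0, 0.008, 0, 0, 0, 0, 0, 0, 0.008, 0, 0, 0, 0]

```text
time: 15.55
tool_pos: [0.6054, 0.1969, 0.0631]
ee_rot: [3.135, -0.002, 1.572]
wrist_force: [-3.7, -0.7, 14.9]
width: 0.0098
finger_force: 30.1
```

>>> servo_tool:
  commands: [0, 0, 0.004, 0, 0, 0, 0, 0, 0, 0.004, 0, 0, 0, 0.03, 0, 0, 0.004, 0, 0, 0, 0.03, 0, 0, 0.004, 0, 0, 0, 0.03, 0, 0, -0.05, 0, 0, 0, 0.03, 0, 0, -0.1, 0, 0, 0, 0.03, 0, 0, -0.15, 0, 0, 0, 0.04, 0, 0, -0.15, 0, 0, 0, 0.04]

```text
time: 16.55
tool_pos: [0.6059, 0.1964, 0.2128]
ee_rot: [3.131, -0.002, 1.571]
wrist_force: [0.9, 0.3, 0.2]
width: 0.0399
finger_force: 0.0
```

Run:
```python
from h import *
o=robot.get_obs();s=snapshot("wrist");K,T=cam(s,o);print(o["tool_pos"],o["width"])
fit(s,K,T,.3,z=.012)
delta([.45,-.30,.25],1.45)
```

```text
[0.60591044 0.19642085 0.21278907] 0.039924423480942065
0.74 [309.1, 156.2, 22.2, 31.2] [0.6043 0.2043 1.5637] yaw%pi 1.564 IoU 0.942
shift [-0.4958 -0.1537 -0.0434] rot [-0.01  0.    6.93] rows 8.3 yaw 1.45 q6 -0.47 w 0.04 t 16.65
```

>>> servo_tool:
  commands: [-0.06, -0.019, -0.04, 0, 0, 0, 0.05, -0.12, -0.038, -0.04, 0, 0, 0, 0.05, -0.18, -0.057, -0.04, 0, 0, 3, 0.05, -0.24, -0.075, -0.04, 0, 0, 7, 0.05, -0.3, -0.094, -0.03, 0, 0, 7, 0.05, -0.36, -0.113, -0.01, 0, 0, 7, 0.05, -0.42, -0.13, 0.02, 0, 0, 7, 0.05, -0.46, -0.15, 0.06, 0, 0, 7, 0.05, -0.488, -0.154, 0.1, 0, 0, 7, 0.05, -0.488, -0.154, 0.1, 0, 0, 7, 0.05]

```text
time: 17.9
tool_pos: [0.4449, -0.2913, 0.0994]
ee_rot: [-3.129, -0.007, 1.445]
wrist_force: [-0.4, 0.1, 0.3]
width: 0.0502
finger_force: 0.0
```

>>> servo_tool:
  commands: [0, 0, 0, 0, 0, 0, 0.05, 0, 0, 0, 0, 0, 0, 0.05]

```text
time: 18.15
tool_pos: [0.4509, -0.2915, 0.1084]
ee_rot: [3.139, 0.001, 1.451]
wrist_force: [-1.2, 0.1, 0.3]
width: 0.0497
finger_force: 0.0
```

Run:
```python
from h import *
o=robot.get_obs();s=snapshot("wrist");K,T=cam(s,o);print(o["tool_pos"],o["width"])
save(s,"w7")
for p in fit(s,K,T,.3): delta([p[0],p[1],.042],p[2],o)
```

```text
[ 0.45090184 -0.29146459  0.10835372] 0.04974026167345636
0.88 [286.6, 35.6, 64.3, 67.4] [ 0.4589 -0.1933  0.7205] yaw%pi 0.72 IoU 0.972
0.72 [301.8, 173.6, 34.3, 55.1] [ 0.4481 -0.2906  1.4592] yaw%pi 1.459 IoU 0.974
shift [ 0.0985 -0.004   0.0663] rot [ 0.14 -0.   41.84] rows 3.9 yaw 0.72 q6 0.45 w 0.0497 t 18.15
shift [ 0.0006 -0.0031  0.0663] rot [ 0.13  0.05 -0.49] rows 1.1 yaw 1.459 q6 -0.46 w 0.0497 t 18.15
```

>>> servo_tool:
  commands: [0, -0.003, 0.035, 0, 0, 0, 0.05, 0, -0.003, 0.066, 0, 0, 0, 0.05, 0, -0.003, 0.067, 0, 0, 0, 0.05, 0, -0.003, 0.067, 0, 0, 0, 0, 0, -0.003, 0.067, 0, 0, 0, 0, 0, -0.003, 0.067, 0, 0, 0, 0, 0, -0.003, 0.067, 0, 0, 0, 0, 0, -0.003, 0.01, 0, 0, 0, 0, 0, -0.003, -0.05, 0, 0, 0, 0, 0, -0.003, -0.09, 0, 0, 0, 0]

```text
time: 19.5
tool_pos: [0.4472, -0.2922, 0.2003]
ee_rot: [3.138, 0.002, 1.449]
wrist_force: [0.0, 0.8, -1.0]
width: 0.0096
finger_force: 30.0
```

Run:
```python
from h import *
delta([.604,.139,.17],1.571)
```

```text
shift [0.4471 0.1031 0.0298] rot [ 0.18  0.12 -7.  ] rows 7.4 yaw 1.571 q6 0.23 w 0.0096 t 19.5
```

>>> servo_tool:
  commands: [0.06, 0.014, 0, 0, 0, -1, 0, 0.12, 0.028, 0, 0, 0, -2, 0, 0.18, 0.042, 0, 0, 0, -3, 0, 0.24, 0.056, 0, 0, 0, -4, 0, 0.3, 0.07, 0, 0, 0, -5, 0, 0.36, 0.084, 0, 0, 0, -6, 0, 0.41, 0.095, 0.02, 0, 0, -7, 0, 0.447, 0.103, 0.03, 0, 0, -7, 0, 0.447, 0.103, 0.03, 0, 0, -7, 0, 0.447, 0.103, 0.03, 0, 0, -7, 0]

```text
time: 20.75
tool_pos: [0.6031, 0.139, 0.1669]
ee_rot: [-3.141, 0.001, 1.571]
wrist_force: [0.3, -0.2, -1.2]
width: 0.0098
finger_force: 30.0
```

Run:
```python
from h import *
o=robot.get_obs();print(o["tool_pos"])
delta([.604,.139,.056],1.571)
```

```text
[0.60312238 0.13896276 0.16693956]
shift [1.000e-04 9.000e-04 1.109e-01] rot [-0.02  0.04  0.01] rows 1.8 yaw 1.571 q6 0.23 w 0.0098 t 20.75
```

>>> servo_tool:
  commands: [0, 0.001, 0.05, 0, 0, 0, 0, 0, 0.001, 0.085, 0, 0, 0, 0, 0, 0.001, 0.105, 0, 0, 0, 0, 0, 0.001, 0.11, 0, 0, 0, 0, 0, 0.001, 0.112, 0, 0, 0, 0, 0, 0.001, 0.112, 0, 0, 0, 0, 0, 0.001, 0.112, 0, 0, 0, 0.03, 0, 0.001, 0.112, 0, 0, 0, 0.03, 0, 0.001, 0.112, 0, 0, 0, 0.03, 0, 0.001, 0.06, 0, 0, 0, 0.03]

```text
time: 22.0
tool_pos: [0.6005, 0.1387, 0.1013]
ee_rot: [-3.129, 0.002, 1.571]
wrist_force: [0.5, 0.0, 0.6]
width: 0.0304
finger_force: 0.0
```

>>> servo_tool:
  commands: [0, 0, -0.05, 0, 0, 0, 0.04, 0, 0, -0.1, 0, 0, 0, 0.04, 0, 0, -0.1, 0, 0, 0, 0.05, 0, 0, -0.1, 0, 0, 0, 0.05]

```text
time: 22.5
tool_pos: [0.604, 0.1394, 0.2059]
ee_rot: [-3.14, 0.0, 1.571]
wrist_force: [0.2, -0.3, -1.1]
width: 0.0496
finger_force: 0.0
```

Run:
```python
from h import *
o=robot.get_obs();s=snapshot("wrist");K,T=cam(s,o);print(o["tool_pos"],o["width"])
fit(s,K,T,.3,z=.012)
delta([.459,-.193,.11],.72)
```

```text
[0.60395303 0.13942118 0.20593003] 0.049557624741547235
0.63 [309.2, 99.6, 29.6, 34.7] [0.6042 0.2044 1.5809] yaw%pi 1.581 IoU 0.971
0.61 [309.3, 162.5, 26.2, 37.4] [0.6029 0.1389 1.58  ] yaw%pi 1.58 IoU 0.951
shift [-0.3322 -0.1439  0.0951] rot [-0.23  0.14 48.77] rows 6.0 yaw 0.72 q6 0.45 w 0.0498 t 22.6
```

Two in. Now C at (.459, -.193, yaw .72).

>>> servo_tool:
  commands: [-0.055, -0.024, 0, 0, 0, 8, 0.05, -0.11, -0.048, 0, 0, 0, 16, 0.05, -0.165, -0.072, 0, 0, 0, 24, 0.05, -0.22, -0.096, 0.01, 0, 0, 32, 0.05, -0.275, -0.12, 0.03, 0, 0, 40, 0.05, -0.332, -0.144, 0.07, 0, 0, 48.8, 0.05, -0.332, -0.144, 0.095, 0, 0, 48.8, 0.05, -0.332, -0.144, 0.095, 0, 0, 48.8, 0.05, -0.332, -0.144, 0.095, 0, 0, 48.8, 0.05]

```text
time: 23.72
tool_pos: [0.4607, -0.1921, 0.1121]
ee_rot: [-3.141, -0.0, 0.72]
wrist_force: [-0.3, 0.4, -0.3]
width: 0.0503
finger_force: 0.0
```

Run:
```python
from h import *
o=robot.get_obs();s=snapshot("wrist");K,T=cam(s,o);print(o["tool_pos"],o["width"])
for p in fit(s,K,T,.3): delta([p[0],p[1],.041],p[2],o)
```

```text
[ 0.46072965 -0.19208185  0.11213954] 0.05030929855784849
0.72 [192.0, 118.1, 47.7, 58.5] [ 0.4388 -0.0997  0.4371] yaw%pi 0.437 IoU 0.9
shift [ 0.0444 -0.0839  0.0712] rot [-0.03 -0.02 16.22] rows 1.9 yaw 0.437 q6 0.91 w 0.0503 t 23.725
```

Run:
```python
from h import *
o=robot.get_obs();s=snapshot("wrist");K,T=cam(s,o)
for p in fit(s,K,T,.15): delta([p[0],p[1],.041],p[2],o)
save(s,"w8")
```

```text
0.79 [305.0, 177.0, 36.9, 50.5] [ 0.459  -0.1929  0.73  ] yaw%pi 0.73 IoU 0.972
0.61 [192.2, 118.8, 48.3, 55.7] [ 0.4387 -0.1     0.4269] yaw%pi 0.427 IoU 0.894
shift [-0.0024 -0.0013  0.0724] rot [ 0.13 -0.06 -0.52] rows 1.2 yaw 0.73 q6 0.44 w 0.0501 t 23.825
shift [ 0.0436 -0.0845  0.0723] rot [ 0.11 -0.08 16.85] rows 1.9 yaw 0.427 q6 0.92 w 0.0501 t 23.825
```

View pics/w8.png

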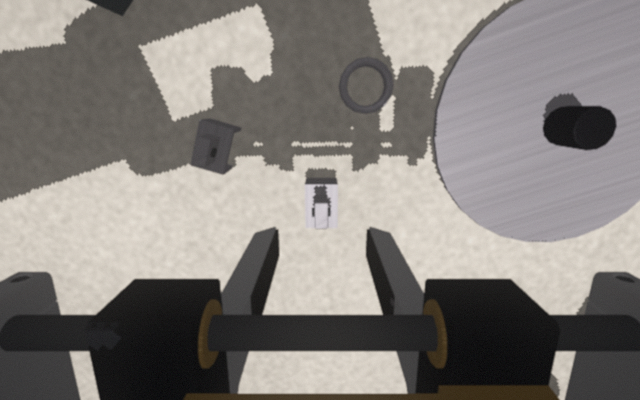

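The picture shows bracket C between the fingers at (320,203), D at (213,147), the ring at (365,85) and the lid on the right: nothing was displaced, just a missed detection.

>>> servo_tool:
  commands: [-0.002, -0.001, 0.035, 0, 0, 0, 0.05, -0.002, -0.001, 0.07, 0, 0, 0, 0.05, -0.002, -0.001, 0.072, 0, 0, 0, 0.05, -0.002, -0.001, 0.072, 0, 0, 0, 0, -0.002, -0.001, 0.072, 0, 0, 0, 0, -0.002, -0.001, 0.072, 0, 0, 0, 0, -0.002, -0.001, 0.072, 0, 0, 0, 0, -0.002, -0.001, 0.01, 0, 0, 0, 0, -0.002, -0.001, -0.05, 0, 0, 0, 0, -0.002, -0.001, -0.09, 0, 0, 0, 0]

```text
time: 25.18
tool_pos: [0.4588, -0.1935, 0.2054]
ee_rot: [3.138, -0.001, 0.719]
wrist_force: [0.0, -0.5, -0.9]
width: 0.0095
finger_force: 30.0
```

Run:
```python
from h import *
delta([.540,.195,.17],1.571)
```

```text
shift [ 0.317  -0.2389  0.0349] rot [ 2.300e-01  1.000e-02 -4.879e+01] rows 6.4 yaw 1.571 q6 0.35 w 0.0095 t 25.175
```

>>> servo_tool:
  commands: [0.048, -0.036, 0, 0, 0, -7.5, 0, 0.096, -0.072, 0, 0, 0, -15, 0, 0.144, -0.108, 0, 0, 0, -22.5, 0, 0.192, -0.145, 0, 0, 0, -30, 0, 0.24, -0.181, 0, 0, 0, -37.5, 0, 0.28, -0.212, 0.01, 0, 0, -45, 0, 0.317, -0.239, 0.03, 0, 0, -48.8, 0, 0.317, -0.239, 0.035, 0, 0, -48.8, 0, 0.317, -0.239, 0.035, 0, 0, -48.8, 0, 0.317, -0.239, 0.035, 0, 0, -48.8, 0]

```text
time: 26.42
tool_pos: [0.5395, 0.1943, 0.1679]
ee_rot: [3.14, -0.0, 1.569]
wrist_force: [-0.4, -0.4, -0.1]
width: 0.0097
finger_force: 30.0
```

Run:
```python
from h import *
o=robot.get_obs();print(o["tool_pos"])
delta([.540,.195,.056],1.571)
```

```text
[0.53951047 0.19426461 0.16788299]
shift [0.0007 0.0003 0.1119] rot [ 0.07 -0.   -0.11] rows 1.8 yaw 1.571 q6 0.35 w 0.0097 t 26.425
```

>>> servo_tool:
  commands: [0, 0, 0.05, 0, 0, 0, 0, 0, 0, 0.085, 0, 0, 0, 0, 0, 0, 0.105, 0, 0, 0, 0, 0, 0, 0.111, 0, 0, 0, 0, 0, 0, 0.113, 0, 0, 0, 0, 0, 0, 0.113, 0, 0, 0, 0, 0, 0, 0.113, 0, 0, 0, 0.03, 0, 0, 0.113, 0, 0, 0, 0.03, 0, 0, 0.113, 0, 0, 0, 0.03, 0, 0, 0.06, 0, 0, 0, 0.03]

```text
time: 27.68
tool_pos: [0.5354, 0.1942, 0.1016]
ee_rot: [-3.129, 0.003, 1.571]
wrist_force: [0.6, 0.8, 0.6]
width: 0.0296
finger_force: 0.0
```

>>> servo_tool:
  commands: [0, 0, -0.05, 0, 0, 0, 0.04, 0, 0, -0.1, 0, 0, 0, 0.04, 0, 0, -0.1, 0, 0, 0, 0.05, 0, 0, -0.1, 0, 0, 0, 0.05]

```text
time: 28.18
tool_pos: [0.5388, 0.1953, 0.2058]
ee_rot: [-3.14, 0.0, 1.571]
wrist_force: [-0.5, -0.4, -0.8]
width: 0.0494
finger_force: 0.0
```

Run:
```python
from h import *
o=robot.get_obs();s=snapshot("wrist");K,T=cam(s,o);print(o["tool_pos"],o["width"])
fit(s,K,T,.3,z=.012)
delta([.439,-.10,.11],.43)
```

```text
[0.53883963 0.19532614 0.20584841] 0.049355578946361015
0.8 [310.4, 162.4, 29.0, 36.5] [0.5368 0.1939 1.5821] yaw%pi 1.582 IoU 0.961
0.68 [241.4, 377.2, 26.0, 17.4] [ 0.4517 -0.0939  1.3263] yaw%pi 1.326 IoU 0.416
0.47 [550.3, 355.8, 20.1, 42.9] [ 0.838  -0.0668  2.1199] yaw%pi 2.12 IoU 0.565
shift [-0.295  -0.0988  0.0951] rot [-0.19  0.2  65.38] rows 6.1 yaw 0.43 q6 0.92 w 0.0498 t 28.275
```

>>> servo_tool:
  commands: [-0.042, -0.014, 0, 0, 0, 9.3, 0.05, -0.084, -0.028, 0, 0, 0, 18.6, 0.05, -0.126, -0.042, 0, 0, 0, 28, 0.05, -0.168, -0.056, 0.01, 0, 0, 37, 0.05, -0.21, -0.07, 0.02, 0, 0, 46.6, 0.05, -0.252, -0.084, 0.04, 0, 0, 56, 0.05, -0.295, -0.099, 0.07, 0, 0, 65.4, 0.05, -0.295, -0.099, 0.095, 0, 0, 65.4, 0.05, -0.295, -0.099, 0.095, 0, 0, 65.4, 0.05, -0.295, -0.099, 0.095, 0, 0, 65.4, 0.05]

```text
time: 29.52
tool_pos: [0.4404, -0.0992, 0.112]
ee_rot: [-3.141, 0.0, 0.43]
wrist_force: [-0.0, -1.0, -0.2]
width: 0.0504
finger_force: 0.0
```

Run:
```python
from h import *
o=robot.get_obs();s=snapshot("wrist");K,T=cam(s,o);print(o["tool_pos"],o["width"])
for p in fit(s,K,T,.2): delta([p[0],p[1],.041],p[2],o)
```

```text
[ 0.44035835 -0.09921487  0.11198297] 0.05036200977940299
0.85 [306.8, 175.5, 33.2, 53.0] [ 0.439  -0.0997  0.433 ] yaw%pi 0.433 IoU 0.962
shift [-0.0014 -0.0001  0.071 ] rot [-0.03  0.01 -0.15] rows 1.1 yaw 0.433 q6 0.91 w 0.0504 t 29.525
```

>>> servo_tool:
  commands: [-0.001, 0, 0.035, 0, 0, 0, 0.05, -0.001, 0, 0.069, 0, 0, 0, 0.05, -0.001, 0, 0.071, 0, 0, 0, 0.05, -0.001, 0, 0.071, 0, 0, 0, 0, -0.001, 0, 0.071, 0, 0, 0, 0, -0.001, 0, 0.071, 0, 0, 0, 0, -0.001, 0, 0.071, 0, 0, 0, 0, -0.001, 0, 0.01, 0, 0, 0, 0, -0.001, 0, -0.05, 0, 0, 0, 0, -0.001, 0, -0.09, 0, 0, 0, 0]

```text
time: 30.88
tool_pos: [0.44, -0.1002, 0.2053]
ee_rot: [3.139, -0.003, 0.43]
wrist_force: [-0.2, -0.2, -1.0]
width: 0.0095
finger_force: 30.0
```

Run:
```python
from h import *
delta([.540,.139,.17],1.571)
```

```text
shift [ 0.1905 -0.1759  0.0353] rot [ 2.300e-01 -6.000e-02 -6.539e+01] rows 6.1 yaw 1.571 q6 0.25 w 0.0095 t 30.875
```

>>> servo_tool:
  commands: [0.028, -0.025, 0, 0, 0, -9.3, 0, 0.055, -0.05, 0, 0, 0, -18.6, 0, 0.082, -0.076, 0, 0, 0, -28, 0, 0.11, -0.1, 0, 0, 0, -37, 0, 0.137, -0.126, 0, 0, 0, -46.6, 0, 0.164, -0.15, 0.01, 0, 0, -56, 0, 0.191, -0.176, 0.03, 0, 0, -65.4, 0, 0.191, -0.176, 0.035, 0, 0, -65.4, 0, 0.191, -0.176, 0.035, 0, 0, -65.4, 0, 0.191, -0.176, 0.035, 0, 0, -65.4, 0]

```text
time: 32.12
tool_pos: [0.5399, 0.1386, 0.1679]
ee_rot: [3.14, 0.0, 1.569]
wrist_force: [0.0, 0.9, -0.4]
width: 0.0097
finger_force: 30.0
```

Run:
```python
from h import *
o=robot.get_obs();print(o["tool_pos"])
delta([.540,.139,.056],1.571)
```

```text
[0.53986664 0.13863994 0.16791374]
shift [ 0.0004 -0.      0.1119] rot [ 0.08  0.   -0.11] rows 1.8 yaw 1.571 q6 0.25 w 0.0097 t 32.125
```

>>> servo_tool:
  commands: [0, 0, 0.05, 0, 0, 0, 0, 0, 0, 0.085, 0, 0, 0, 0, 0, 0, 0.105, 0, 0, 0, 0, 0, 0, 0.111, 0, 0, 0, 0, 0, 0, 0.113, 0, 0, 0, 0, 0, 0, 0.113, 0, 0, 0, 0, 0, 0, 0.113, 0, 0, 0, 0.03, 0, 0, 0.113, 0, 0, 0, 0.03, 0, 0, 0.113, 0, 0, 0, 0.03, 0, 0, 0.06, 0, 0, 0, 0.03]

```text
time: 33.38
tool_pos: [0.5357, 0.1387, 0.1017]
ee_rot: [-3.129, 0.002, 1.571]
wrist_force: [0.5, 0.8, 0.4]
width: 0.0303
finger_force: 0.0
```

>>> servo_tool:
  commands: [0, 0, -0.05, 0, 0, 0, 0.04, 0, 0, -0.1, 0, 0, 0, 0.04, 0, 0, -0.14, 0, 0, 0, 0.05, -0.05, 0, -0.14, 0, 0, 0, 0.05, -0.05, 0, -0.14, 0, 0, 0, 0.05, -0.05, 0, -0.14, 0, 0, 0, 0.05]

```text
time: 34.12
tool_pos: [0.5395, 0.0897, 0.2461]
ee_rot: [-3.14, -0.001, 1.571]
wrist_force: [0.2, -1.1, -0.3]
width: 0.0501
finger_force: 0.0
```

Run:
```python
from h import *
o=robot.get_obs();s=snapshot("wrist");K,T=cam(s,o);print(o["tool_pos"],o["width"])
fit(s,K,T,.3,z=.012)
for d in spotter.trace("start_top",s)[:1]:
    ys,xs=np.nonzero(d["region"]);print("btn",d["conf"],ray(K,T,xs.mean(),ys.mean(),.086))
for c in [(.572,.167)]:
  for r in (.085,.091): cv2.polylines(s["img"],[np.array([proj(K,T,[c[0]+r*np.cos(a),c[1]+r*np.sin(a),.086]) for a in np.linspace(0,2*np.pi,80)]).round().astype(np.int32)],True,(0,0,255),1)
cv2.imwrite("pics/w9.png",cv2.resize(s["img"][40:290,180:480],(720,600),interpolation=3))
t=snapshot("top");K,T=cam(t);brk(t,K,T);save(t,"top2")
```

```text
[0.53946255 0.0897298  0.24609301] 0.050052620815764726
0.86 [306.8, 59.3, 28.1, 38.2] [0.5367 0.1943 1.5748] yaw%pi 1.575 IoU 0.967
0.7 [371.5, 50.2, 24.2, 36.2] [0.6047 0.204  1.5746] yaw%pi 1.575 IoU 0.889
0.67 [367.3, 114.3, 25.0, 35.4] [0.6036 0.1379 1.566 ] yaw%pi 1.566 IoU 0.922
0.64 [465.0, 249.4, 100.7, 64.3] [ 0.8108 -0.0451  1.5163] yaw%pi 1.516 IoU 0.374
0.62 [312.3, 111.5, 22.9, 31.7] [0.5381 0.1414 1.5664] yaw%pi 1.566 IoU 0.935
btn 0.68 [0.57264027 0.03919362 0.086     ]
0.57 [244.8, 209.6, 13.8, 7.4] [0.5375 0.2019]
```

View pics/w9.png

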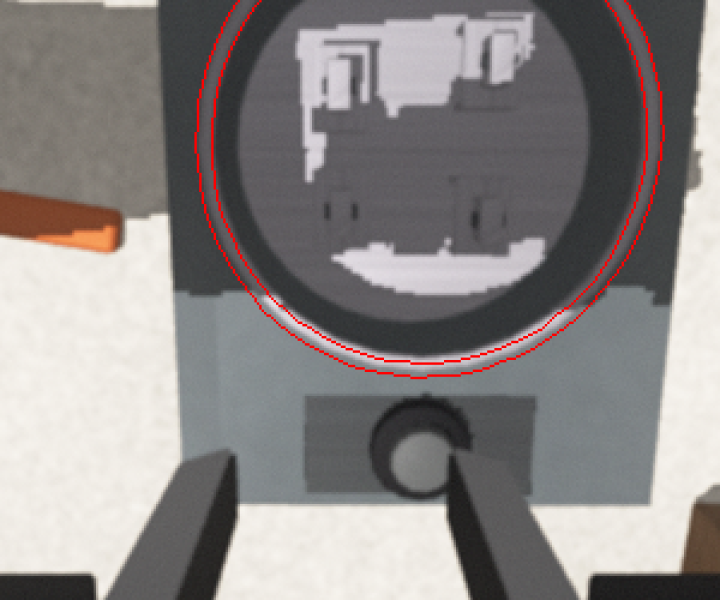

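```bash
cat > rim.py <<'E'
from h import *
def rimfit(img,K,T,vmax=265,c0=(.572,.167)):
    g=cv2.GaussianBlur(cv2.cvtColor(img,cv2.COLOR_BGR2GRAY).astype(np.float32),(0,0),.7);A=np.linspace(0,2*np.pi,180)
    def ring(c,r):
        P=np.c_[c[0]+r*np.cos(A),c[1]+r*np.sin(A),np.full(180,.086)]
        C=(P-T[:3,3])@T[:3,:3];q=C@K.T;q=(q[:,:2]/q[:,2:]).astype(np.float32)
        v=cv2.remap(g,q[:,0].copy(),q[:,1].copy(),1)[:,0];v[(q[:,1]>vmax)|(q[:,1]<2)]=np.nan;return v
    def sc(c):
        i=np.mean([ring(c,r) for r in (.087,.088,.089)],0);a=ring(c,.082);b=ring(c,.094)
        d=np.minimum(i-a,i-b)/(i+20);return -np.nanmean(np.clip(d,-.2,.3))
    G=[(sc((c0[0]+x,c0[1]+y)),c0[0]+x,c0[1]+y) for x in np.arange(-.008,.0081,.001) for y in np.arange(-.008,.0081,.001)]
    return min(G)
E
python3 - <<'E'
from rim import *
o=robot.get_obs();s=snapshot("wrist");print(rimfit(s["img"],*cam(s,o)))
o1=dict(tool_pos=np.array([0.58004583,0.16498476,0.25958973]),ee_rot=np.array([3.1412379,-.00114253,2.96462244]))
print(rimfit(cv2.imread("pics/w1.png"),*cam(s,o1),vmax=235))
o2=dict(tool_pos=np.array([0.60363778,0.19686488,0.17264655]),ee_rot=np.array([3.141,0,1.575]))
print(rimfit(cv2.imread("pics/w5.png"),*cam(s,o2),vmax=260))
t=snapshot("top");print(rimfit(t["img"],*cam(t),vmax=400))
t=snapshot("scene");print(rimfit(t["img"],*cam(t),vmax=400))
E
```

```text
(np.float32(-0.21709573), np.float64(0.572), np.float64(0.17))
(np.float32(-0.23063123), np.float64(0.573), np.float64(0.168))
(np.float32(-0.16011198), np.float64(0.572), np.float64(0.17))
(np.float32(0.04022586), np.float64(0.577), np.float64(0.17500000000000002))
(np.float32(-0.04509199), np.float64(0.576), np.float64(0.169))
```

>>> servo_tool:
  commands: [-0.06, 0.014, -0.004, 0, 0, 0, 0.06, -0.12, 0.028, -0.004, 0, 0, 0, 0.06, -0.18, 0.042, -0.004, 0, 0, 0, 0.06, -0.24, 0.056, -0.004, 0, 0, 0, 0.06, -0.3, 0.07, -0.004, 0, 0, 0, 0.06, -0.35, 0.082, -0.004, 0, 0, 0, 0.06, -0.38, 0.088, -0.004, 0, 0, 0, 0.06, -0.38, 0.088, -0.004, 0, 0, 0, 0.06, -0.38, 0.088, -0.004, 0, 0, 0, 0.06]

```text
time: 35.65
tool_pos: [0.6279, -0.2893, 0.2509]
ee_rot: [-3.141, -0.001, 1.572]
wrist_force: [-0.0, -0.1, -0.4]
width: 0.0597
finger_force: 0.0
```

Run:
```python
from h import *
o=robot.get_obs();s=snapshot("wrist");K,T=cam(s,o);print(o["tool_pos"],o["ee_rot"])
save(s,"w10")
for d in spotter.trace("lid",s)[:2]:
    M=d["region"].astype(np.uint8);ys,xs=np.nonzero(M);print(d["conf"],d["box"])
    g=cv2.findContours(M,cv2.RETR_EXTERNAL,cv2.CHAIN_APPROX_NONE)[0];g=max(g,key=len)[:,0]
    g=g[(g[:,1]<230)&(g[:,1]>2)]
    P=np.array([ray(K,T,u,v,.016) for u,v in g])[:,:2]
    A=np.c_[2*P,np.ones(len(P))];c=np.linalg.lstsq(A,(P**2).sum(1),rcond=None)[0];print("circle",c[:2],np.sqrt(c[2]+c[:2]@c[:2]),len(P))
g=cv2.cvtColor(s["img"],cv2.COLOR_BGR2GRAY)
cv2.imwrite("pics/w10.png",s["img"][:320,:])
```

```text
[ 0.62791805 -0.28929761  0.2509316 ] [-3.14148914e+00 -9.23420501e-04  1.57200999e+00]
0.87 [242.5, 89.1, 161.6, 156.6]
circle [ 0.62887396 -0.29199994] 0.09650816945933678 351
```

View pics/w10.png

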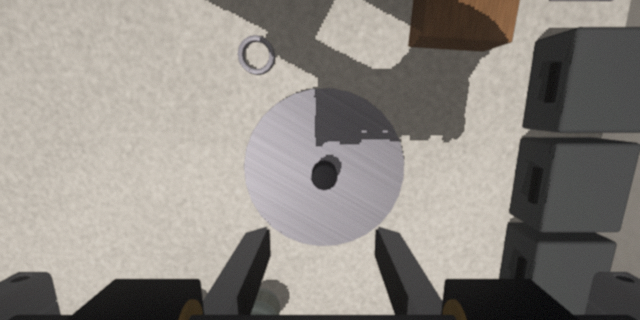

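>>> servo_tool:
  commands: [-0.003, 0.001, 0.06, 0, 0, 0, 0.06, -0.003, 0.001, 0.12, 0, 0, 0, 0.06, -0.003, 0.001, 0.17, 0, 0, 0, 0.06, -0.003, 0.001, 0.2, 0, 0, 0, 0.06, -0.003, 0.001, 0.2, 0, 0, 0, 0.06, -0.003, 0.001, 0.2, 0, 0, 0, 0.06]

```text
time: 36.5
tool_pos: [0.6301, -0.2931, 0.0534]
ee_rot: [3.138, 0.002, 1.572]
wrist_force: [-0.2, -0.4, 0.4]
width: 0.06
finger_force: 0.0
```

Run:
```python
from h import *
delta([.6289,-.292,.031],1.571)
```

```text
shift [ 0.0011 -0.0012  0.0224] rot [0.18 0.09 0.07] rows 0.4 yaw 1.571 q6 -0.43 w 0.06 t 36.5
```

>>> servo_tool:
  commands: [0, 0, 0.01, 0, 0, 0, 0.06, 0, 0, 0.02, 0, 0, 0, 0.06, 0, 0, 0.021, 0, 0, 0, 0.06, 0, 0, 0.021, 0, 0, 0, 0.06, 0, 0, 0.021, 0, 0, 0, 0.01, 0, 0, 0.021, 0, 0, 0, 0.01, 0, 0, 0.021, 0, 0, 0, 0.01, 0, 0, 0.021, 0, 0, 0, 0.01, 0, 0, 0.021, 0, 0, 0, 0.01]

```text
time: 37.62
tool_pos: [0.6291, -0.2934, 0.0301]
ee_rot: [3.141, 0.0, 1.571]
wrist_force: [0.3, -0.9, -0.4]
width: 0.0299
finger_force: 30.0
```

>>> servo_tool:
  commands: [0, 0, -0.03, 0, 0, 0, 0.01, 0, 0, -0.07, 0, 0, 0, 0.01, 0, 0, -0.11, 0, 0, 0, 0.01, 0.05, -0.006, -0.14, 0, 0, 0, 0.01, 0.1, -0.012, -0.14, 0, 0, 0, 0.01, 0.15, -0.018, -0.14, 0, 0, 0, 0.01, 0.2, -0.024, -0.14, 0, 0, 0, 0.01, 0.25, -0.03, -0.14, 0, 0, 0, 0.01, 0.3, -0.036, -0.14, 0, 0, 0, 0.01, 0.35, -0.042, -0.14, 0, 0, 0, 0.01]

```text
time: 38.88
tool_pos: [0.5854, 0.0581, 0.1685]
ee_rot: [-3.139, 0.0, 1.571]
wrist_force: [0.2, -0.1, -4.5]
width: 0.0294
finger_force: 30.0
```

>>> servo_tool:
  commands: [0.04, -0.005, 0, 0, 0, 0, 0.01, 0.08, -0.01, 0, 0, 0, 0, 0.01, 0.1, -0.013, 0, 0, 0, 0, 0.01, 0.11, -0.0145, 0, 0, 0, 0, 0.01, 0.11, -0.0145, 0, 0, 0, 0, 0.01, 0.11, -0.0145, 0, 0, 0, 0, 0.01]

```text
time: 39.62
tool_pos: [0.5725, 0.1653, 0.1699]
ee_rot: [-3.142, 0.001, 1.57]
wrist_force: [0.7, -0.4, -3.7]
width: 0.0293
finger_force: 30.0
```

Run:
```python
from h import *
o=robot.get_obs();s=snapshot("wrist");K,T=cam(s,o);print(o["tool_pos"],o["ee_rot"],o["finger_force"])
delta([.5725,.168,.115],1.571,o)
zl=o["tool_pos"][2]-.03
for d in spotter.trace("lid",s)[:1]:
    M=d["region"].astype(np.uint8);print(d["conf"],d["box"])
    g=max(cv2.findContours(M,cv2.RETR_EXTERNAL,cv2.CHAIN_APPROX_NONE)[0],key=len)[:,0];g=g[(g[:,1]<215)]
    P=np.array([ray(K,T,u,v,zl+.016) for u,v in g])[:,:2]
    A=np.c_[2*P,np.ones(len(P))];c=np.linalg.lstsq(A,(P**2).sum(1),rcond=None)[0];print("circle",c[:2],np.sqrt(c[2]+c[:2]@c[:2]),len(P))
t=snapshot("scene");cv2.imwrite("pics/s3.png",cv2.resize(t["img"][120:300,280:520],(720,540),interpolation=3))
```

```text
[0.5724504  0.16530771 0.16988736] [-3.14153756e+00  7.59010627e-04  1.56961798e+00] 29.999191761016846
shift [0.0027 0.     0.0549] rot [-0.    0.04 -0.08] rows 0.9 yaw 1.571 q6 0.29 w 0.0293 t 39.625
0.71 [152.4, 58.9, 339.6, 317.6]
circle [0.57147288 0.16722945] 0.09644665725799609 459
```

View pics/s3.png

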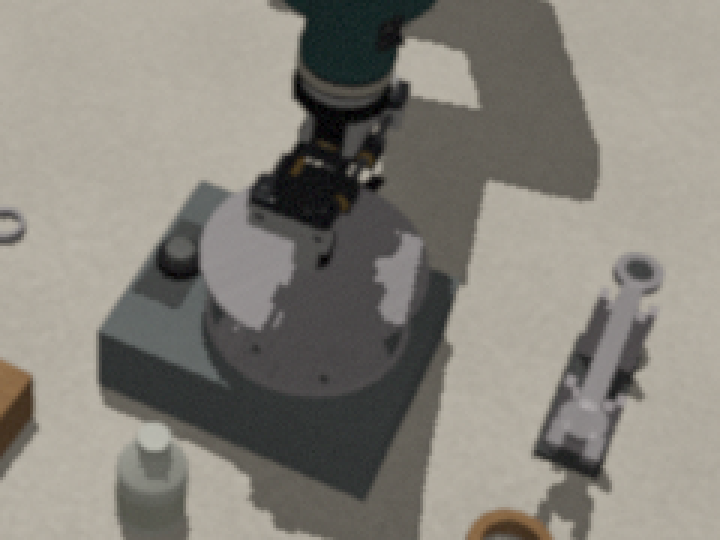

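>>> servo_tool:
  commands: [0.002, 0.001, 0.02, 0, 0, 0, 0.01, 0.002, 0.001, 0.04, 0, 0, 0, 0.01, 0.002, 0.001, 0.05, 0, 0, 0, 0.01, 0.002, 0.001, 0.055, 0, 0, 0, 0.01, 0.002, 0.001, 0.058, 0, 0, 0, 0.01, 0.002, 0.001, 0.06, 0, 0, 0, 0.01, 0.002, 0.001, 0.06, 0, 0, 0, 0.01]

```text
time: 40.65
tool_pos: [0.5733, 0.1687, 0.1104]
ee_rot: [3.141, -0.0, 1.571]
wrist_force: [0.3, 0.0, -3.7]
width: 0.0295
finger_force: 30.0
```

>>> servo_tool:
  commands: [0, 0, 0.002, 0, 0, 0, 0.01, 0, 0, 0.004, 0, 0, 0, 0.01, 0, 0, 0.005, 0, 0, 0, 0.01, 0, 0, 0.005, 0, 0, 0, 0.01]

```text
time: 41.15
tool_pos: [0.5733, 0.1687, 0.1061]
ee_rot: [3.141, -0.0, 1.571]
wrist_force: [-1.8, 0.4, 3.0]
width: 0.0293
finger_force: 30.0
```

Contact on the rim at the expected height; release and rise.

>>> servo_tool:
  commands: [0, 0, 0, 0, 0, 0, 0.05, 0, 0, 0, 0, 0, 0, 0.06, 0, 0, 0, 0, 0, 0, 0.06, 0, 0, -0.05, 0, 0, 0, 0.06, 0, 0, -0.1, 0, 0, 0, 0.06, -0.06, 0, -0.15, 0, 0, 0, 0.04, -0.06, 0, -0.15, 0, 0, 0, 0, -0.06, 0, -0.15, 0, 0, 0, 0]

```text
time: 42.15
tool_pos: [0.5734, 0.1082, 0.2551]
ee_rot: [3.141, -0.001, 1.57]
wrist_force: [-0.3, 0.2, -0.1]
width: 0.0335
finger_force: 0.0
```

Run:
```python
from h import *
o=robot.get_obs();s=snapshot("wrist");K,T=cam(s,o);print(o["tool_pos"],o["ee_rot"],o["width"])
for d in spotter.trace("lid",s)[:1]:
    M=d["region"].astype(np.uint8);print(d["conf"],d["box"])
    g=max(cv2.findContours(M,cv2.RETR_EXTERNAL,cv2.CHAIN_APPROX_NONE)[0],key=len)[:,0];g=g[(g[:,1]<225)&(g[:,1]>2)]
    P=np.array([ray(K,T,u,v,.092) for u,v in g])[:,:2]
    A=np.c_[2*P,np.ones(len(P))];c=np.linalg.lstsq(A,(P**2).sum(1),rcond=None)[0];print("circle",c[:2],np.sqrt(c[2]+c[:2]@c[:2]),len(P))
for d in spotter.trace("start_top",s)[:2]:
    ys,xs=np.nonzero(d["region"]);print("btn",d["conf"],d["box"],[ray(K,T,xs.mean(),ys.mean(),z).round(4) for z in(.085,.092)])
cv2.imwrite("pics/w11.png",s["img"][:320,100:540])
delta([.573,.041,.13],1.571)
```

```text
[0.57343376 0.10823668 0.2551483 ] [ 3.14067796e+00 -7.85619947e-04  1.56969946e+00] 0.03346432279663458
0.74 [218.0, 6.2, 206.1, 210.3]
circle [0.5724977 0.1699702] 0.09655454184216551 581
btn 0.94 [308.0, 231.9, 29.9, 23.5] [array([0.5721, 0.0382, 0.085 ]), array([0.5721, 0.0413, 0.092 ])]
btn 0.72 [438.1, 256.5, 90.1, 58.5] [array([ 0.7592, -0.0056,  0.085 ]), array([ 0.7553, -0.0016,  0.092 ])]
shift [-0.0685  0.0011  0.1224] rot [-0.24 -0.02  0.07] rows 2.2 yaw 1.571 q6 0.07 w 0.0211 t 42.3
```

View pics/w11.png

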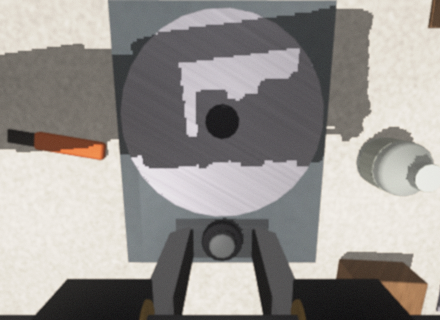

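>>> servo_tool:
  commands: [-0.05, 0, 0.04, 0, 0, 0, 0, -0.067, 0, 0.08, 0, 0, 0, 0, -0.067, 0, 0.12, 0, 0, 0, 0, -0.067, 0, 0.138, 0, 0, 0, 0, -0.067, 0, 0.138, 0, 0, 0, 0, -0.067, 0, 0.138, 0, 0, 0, 0]

```text
time: 43.05
tool_pos: [0.5743, 0.0422, 0.1186]
ee_rot: [3.139, -0.0, 1.572]
wrist_force: [1.0, 0.7, 0.5]
width: 0.0003
finger_force: 0.0
```

>>> servo_tool:
  commands: [0, 0, 0.003, 0, 0, 0, 0, 0, 0, 0.006, 0, 0, 0, 0, 0, 0, 0.009, 0, 0, 0, 0, 0, 0, 0.009, 0, 0, 0, 0]

```text
time: 43.55
tool_pos: [0.5741, 0.0418, 0.1089]
ee_rot: [3.139, -0.0, 1.571]
wrist_force: [1.0, 0.6, 3.4]
width: 0.0002
finger_force: 1.9
```

>>> servo_tool:
  commands: [0, 0, 0.002, 0, 0, 0, 0, 0, 0, 0.004, 0, 0, 0, 0, 0, 0, 0.004, 0, 0, 0, 0]

```text
time: 43.92
tool_pos: [0.5741, 0.0418, 0.1071]
ee_rot: [3.138, -0.0, 1.571]
wrist_force: [-1.9, 0.4, 12.4]
width: 0.0005
finger_force: 6.2
```

>>> servo_tool:
  commands: [0, 0, 0.002, 0, 0, 0, 0, 0, 0, 0.002, 0, 0, 0, 0]

```text
time: 44.18
tool_pos: [0.5742, 0.0418, 0.107]
ee_rot: [3.137, -0.0, 1.571]
wrist_force: [-4.2, 0.7, 18.5]
width: 0.0003
finger_force: 9.3
```

>>> servo_tool:
  commands: [0, 0, -0.02, 0, 0, 0, 0, 0, 0, -0.06, 0, 0, 0, 0, 0, 0, -0.11, 0, 0, 0, 0, -0.05, -0.05, -0.15, 0, 0, 0, 0, -0.05, -0.05, -0.15, 0, 0, 0, 0, -0.05, -0.05, -0.15, 0, 0, 0, 0]

```text
time: 44.92
tool_pos: [0.5228, -0.0089, 0.2517]
ee_rot: [3.142, -0.0, 1.57]
wrist_force: [-0.4, 0.7, -0.2]
width: 0.0005
finger_force: 0.0
```

Run:
```python
from h import *
o=robot.get_obs();s=snapshot("wrist");K,T=cam(s,o);print(o["tool_pos"],o["ee_rot"],o["time"])
for d in spotter.trace("lid",s)[:1]:
    M=d["region"].astype(np.uint8);print(d["conf"],d["box"])
    g=max(cv2.findContours(M,cv2.RETR_EXTERNAL,cv2.CHAIN_APPROX_NONE)[0],key=len)[:,0];g=g[(g[:,1]<225)&(g[:,1]>2)]
    P=np.array([ray(K,T,u,v,.092) for u,v in g])[:,:2]
    A=np.c_[2*P,np.ones(len(P))];c=np.linalg.lstsq(A,(P**2).sum(1),rcond=None)[0];print("circle",c[:2],np.sqrt(c[2]+c[:2]@c[:2]),len(P))
t=snapshot("top");K,T=cam(t)
for n in ["bracket0","spanner"]:
    for d in spotter.trace(n,t)[:4]:
        ys,xs=np.nonzero(d["region"]);print(n,round(d["conf"],2),d["box"],ray(K,T,xs.mean(),ys.mean(),.09).round(3))
cv2.imwrite("pics/t9.png",cv2.resize(t["img"][90:290,130:530],(800,400),interpolation=3))
```

```text
[ 0.52279391 -0.00888335  0.25173818] [ 3.14151841e+00 -3.66943357e-04  1.56951854e+00] 44.925
0.55 [269.2, 0.8, 219.4, 101.5]
circle [0.57211375 0.16865914] 0.0965542060964598 279
spanner 0.77 [153.4, 188.8, 21.1, 90.6] [0.485 0.417 0.09 ]
```

View pics/t9.png

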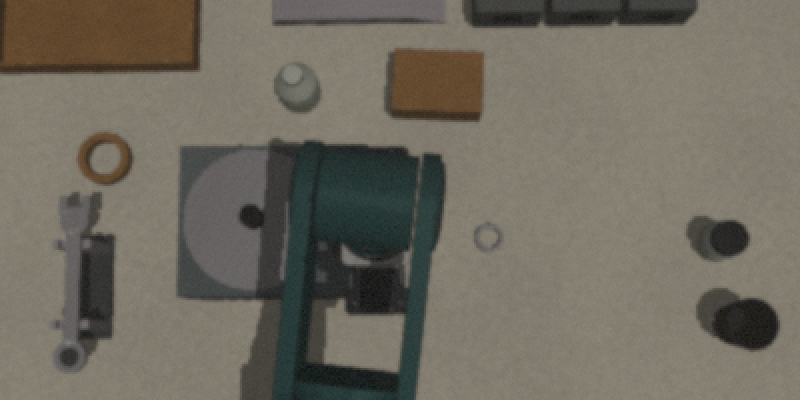

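```bash
python3 -c "
from bench import close_job
print(close_job())"
```

```text
the job is handed in; nothing more can be done
None
```

The job is handed in at about 45 s of the 210 s: the spanner is on its rest, the four brackets I found are in the basin, the lid is seated level, and the start button was pressed to its stop and let go; no verdict was returned.

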